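Hold the controller box home in its corner on the robot car

TASK

The robot car stands on its assembly stand, waiting for its controller box to be screwed on from below. Take the box out of the parts tray, set it down gently, flat on the car's deck with its round-button end towards the tail, and push it home into the corner so that it lies flush against the front bracket and both side brackets. The program finishes while still holding it, pressed firmly against the front and the side brackets at once (about ten newtons each way, not so hard as to bend them); leave the other things where they are.

Things in the scene. Friction and masses are not known exactly. Their poses are not given: they have to be found in the camera images.
- controller: controller box, a light-grey and grey plastic block 90 x 56 x 36 mm (x, y, z), about 0.2 kg, lying flat, right way up, in the large compartment of the parts tray at any turn up to about 50 degrees from the tray. Origin: centre of its underside; x runs along its length from the round-button end to the other end, z up. A 5 x 5 field of small white squares and one round button are on its flat top. It can be gripped across its 56 mm width by the upper 20 mm.
- button (a point): the round button on top of the controller box, 31 mm from the box's middle towards its button end (the box's -x), 36 mm above its underside
- car: four-wheeled robot car on a plywood stand, fixed to the table. Origin: on the table under the middle of the deck; x to the car's front (the end with the two-eyed sensor), y to its left, z up. Flat bare aluminium deck 210 x 130 mm, top 95 mm above the table; the box drags on it (friction there and on the brackets 0.5 to 0.7) if slid while pressed down. Wheels stay below the deck top; the sensor (x 92 to 106 mm) rises 24 mm above it.
- corner (a point): point on the deck's top where the inner faces of the front bracket and of the side brackets would meet; axes as the car's. In the car's frame at x 58, y 44, z 95 mm. The box in place has its +x end face at this point's x and its +y side face at this point's y, so its origin lies 45 mm behind (-x) and 28 mm to the right (-y) of it.
- front_bracket: fixed steel angle bracket at the front of the box's place: upright face 40 mm wide, 14 mm high above the deck, 4 mm thick, facing the tail; its foot reaches 16 mm forward. Origin: on the deck, middle of that face. Axes as the car's.
- side_brackets: pair of fixed steel angle brackets along the car's left edge, facing right (the car's -y): each upright face 18 mm wide, 14 mm high above the deck, 4 mm thick, their middles 64 mm apart along x, so there is a 46 mm gap between them; their feet (3 mm high) reach 16 mm to the left. Origin: on the deck, in the plane of the faces, midway between the two. Axes as the car's.
- tray: white plastic parts tray 280 x 180 x 30 mm (x, y, z), fixed to the table. Floor 4 mm thick, walls 3 mm. Origin: centre of its underside; x points away from the robot. The large compartment (180 x 174 mm inside) is at its -x part, two small ones with small parts beyond x = +45 mm. It and the car may stand either way about, left or right.
- motor: small geared motor, 68 x 22 x 18 mm, lying in a small compartment of the tray. Origin: centre of its underside. To be left alone
- bottle: clear water bottle, diameter 64 mm, 190 mm high, standing at the left. Origin: centre of its underside. To be left alone
- spare_wheel: spare wheel, black tyre, diameter 65 mm, 26 mm thick, lying flat beyond the work. Origin: centre of its underside. To be left alone
- screwdriver: black-handled screwdriver lying on the table beyond the work, roughly along y. Origin: its middle, on the table. To be left alone
Things that resemble listed ones, but are neither listed nor needed, are in the scene too. Leave any brown or yellow look-alike of the controller alone.

How it is judged:
By the outcome, as a careful person would: the job done as asked, in the order asked, and still so for the second after the job is handed in, while the arm keeps its last pose, push and grip.
It also fails if it takes over 51 s, if anything falls off the work surface, if the arm or the gripper's body presses on something with over 40 N, if the wrist force passes 120 N, or if a joint passes its speed limit or range.

ROBOT

A 7-joint arm with a two-finger parallel gripper is mounted at the origin on the work surface. World frame = base frame: x ahead of the robot, y to its left, z up, the work surface at z = 0. Lengths are in mm, angles in rad, forces in N, time in s.
With the tool pointing down it reaches from about 400 to 925 mm from the base axis. Payload 4.1 kg.
Tool frame: the origin (TCP) lies between the finger pads; the fingertips stand 22 mm ahead of it and the grasp point (between the pads) lies 3 mm ahead of it (env.tcp_to_tips is the distance from the TCP to the fingertips, in mm); z points along the fingers, y is the line along which they close (so a half turn about z gives the same grasp; the last joint's range is limited). The gripper opens to 85 mm and grips with 20 to 120 N. Pads are 22 mm wide; open, the fingers measure 114 mm over their backs; the gripper's body (76 mm by 85 mm) begins 54 mm behind the grasp point. The pads swing forward as they close: fully open they stand 13 mm farther back than shut.
Start: joints at [1.022, 0.398, 0.045, 1.537, -0.019, 1.207, -0.051], TCP at [282.65, -585.363, 253.347] pointing down, gripper open.
Joint ranges: [-2.82, 2.82], [-0.49, 2.23], [-1.37, 1.46], [0, 2.46], [-1.36, 4.5], [0.23, 2], [-2.94, 2.94]. Speed limits (rad/s): [2.57, 2.57, 3.14, 3.14, 3.14, 3.14, 3.14].

INTERFACE

Orientations are given as a 3x3 rotation matrix whose columns are the frame's x, y, z axes.
In Python, from plant import sensors, camera, camera_model, order, cut_out, place_of, env gives the robot as it stands.
- The arm moves only by the tool step_arm, never from a script. Its argument "moves" is a list of rows, each a list of 7 numbers: the turn, a rotation vector about the tool's x, y, z in rad, then the shift along the tool's x, y, z in m, then the finger opening in m, from 0 to 0.0854. In form: [[rx, ry, rz, dx, dy, dz, claw], ...]. A call has 1 to 8 rows; each row is the pose to reach, as a shift and turn from the pose commanded when the call began, along the tool's axes at that moment; what a row does not reach only later rows make up. A row lasts 1/8 s, in which the tool goes at most 62.5 mm and 10.7 degrees, less where a joint would pass 70% of its speed; a pose out of reach is approached as far as the arm can. A call with a gripper value outside its range is refused whole. The fingers move at their own pace and stop on an object; the grip force is fixed at half the most. Time passes only in rows, so rows that repeat a pose let the fingers close. It gives the time, the measured TCP pose, the force, the opening and the grip force at its end, in the units of the state.
- sensors.sense(): the state, without advancing time (a new reading comes with each control period).
- camera(name): name is "side" or "top" or "wrist"; returns the picture (420x560x3 uint8, red, green, blue); there is no depth.
- camera_model(name): a dict with "fx", "fy", "cx", "cy" (pixels), "R" (3x3) and "t" (3): a world point X has camera coordinates R X + t. Camera axes: x right, y down, z forward; pixel columns grow to the right and rows downward; lengths in mm; the calibration is good to about 2 mm. A picture is of the moment at which its call begins: read the wrist's pose just before it. camera_model takes no time and is no camera call; for the wrist camera it gives the pose at the moment of the call.
- order.close_job(): hands the job in; it is judged then, once.
Trained networks look in the newest picture that a camera, given by its name, has taken for a name from the list of things; names that differ only in an ending like _2 or _b are one class to them, and where a whole thing is asked for, a point or a joint stands for the part that bears it (a point fixed in the world has none). Each returns a list of dicts, best first, with "p" (0 to 1); they miss things now and then, are a little off and sometimes report something else, mostly with a low value. They report only what shows in the picture. A call takes as long as a camera call. They do not tell look-alikes from the thing itself.
- cut_out(target, camera): "region" (420x560 bool, what is visible of it).
- place_of(target, camera): "centre" ([x, y, z] in mm, in world coordinates, good to about 4 mm: a listed point, or the origin of a listed thing).
The state is a dict: "clock": time; "qpos": joint angles; "joint_vel": joint speeds; "effort": joint torques, N m; "tcp_pos": TCP position; "eef_rot": TCP orientation; "wrist_force": force on the tool from outside, world axes, zero at the start; "wrist_torque": the same for the moment, N m; "opening": finger opening in mm; "grip_force": force on a finger pad.
Only numpy, scipy, OpenCV 4.12 (cv2) and the standard library are available. Lean on these libraries where they do the work, as an engineer would, in place of code of your own. Each camera call takes 0.05 s, during which the arm holds its last target. There are 200 camera calls.

## Working session

There is one attempt and no reset: what is moved stays moved. The work goes in short steps, Python scripts to look and compute and a tool call to move; the robot and the scene stay as the last step left them, time stands still between calls to the robot, and variables do not carry over. Pictures are saved under pics/ and viewed, at most 10 in all, crops included, and the job is handed in when it is done.

Besides the shell and the picture viewer there is one more tool, called after "Call:" as name(argument=value, ...), one argument or row to a line, values as JSON. step_arm: Moves the arm, as the interface text tells. Its arguments: {"type":"object","properties":{"moves":{"type":"array"}},"required":["moves"]}

```bash
mkdir -p pics; ls; cat > h.py <<'E'
import numpy as np, cv2
from plant import sensors, camera, camera_model, order, cut_out, place_of, env
def ray(cam,u,v,z,m=None):
    m=m or camera_model(cam); R=np.array(m["R"]);t=np.array(m["t"])
    C=-R.T@t; d=R.T@np.array([(u-m["cx"])/m["fx"],(v-m["cy"])/m["fy"],1]); return C+d*(z-C[2])/d[2]
def proj(cam,X,m=None):
    m=m or camera_model(cam); c=np.array(m["R"])@np.array(X)+np.array(m["t"]); return [m["fx"]*c[0]/c[2]+m["cx"],m["fy"]*c[1]/c[2]+m["cy"]]
def save(n,a): cv2.imwrite("pics/"+n,cv2.cvtColor(a,cv2.COLOR_RGB2BGR))
E
python3 - <<'E'
from h import *
np.set_printoptions(precision=3,suppress=True)
a=camera("top");save("top.png",a)
for n in ["controller","button","tray","car","corner","front_bracket","side_brackets"]:
    print(n,[(np.round(d["centre"],1).tolist(),round(d["p"],2),np.round(proj("top",d["centre"])).tolist()) for d in place_of(n,"top")][:4])
b=camera("side");save("side.png",b)
s=sensors.sense();print(s["clock"],np.array(s["eef_rot"]),s["tcp_pos"])
E
```

```text
pics
controller [([482.5, 261.9, 5.9], 0.96, [224.0, 237.0]), ([411.3, 20.8, 0.2], 0.63, [310.0, 261.0]), ([443.1, 444.3, 5.4], 0.62, [158.0, 252.0]), ([293.0, 214.1, 2.8], 0.6, [241.0, 305.0])]
button [([444.3, 474.4, 34.7], 0.84, [145.0, 251.0]), ([379.8, 38.4, 40.0], 0.84, [305.0, 273.0]), ([315.4, 190.5, 39.5], 0.72, [249.0, 298.0]), ([454.8, 254.1, 39.8], 0.69, [225.0, 246.0])]
tray [([543.6, 244.4, 3.6], 0.87, [230.0, 216.0]), ([554.1, -240.9, -1.1], 0.31, [399.0, 210.0])]
car [([553.3, -240.9, -1.9], 0.78, [399.0, 210.0])]
corner [([607.5, -190.8, 93.8], 0.88, [390.0, 185.0])]
front_bracket [([603.8, -223.1, 95.2], 0.52, [403.0, 186.0]), ([554.0, -240.3, 1.7], 0.3, [399.0, 210.0])]
side_brackets [([560.8, -196.4, 96.9], 0.56, [394.0, 202.0])]
0.45 [[ 0.9    0.435 -0.   ]
 [ 0.435 -0.9    0.   ]
 [ 0.    -0.    -1.   ]] [ 282.657 -585.313  253.253]
```

View pics/top.png

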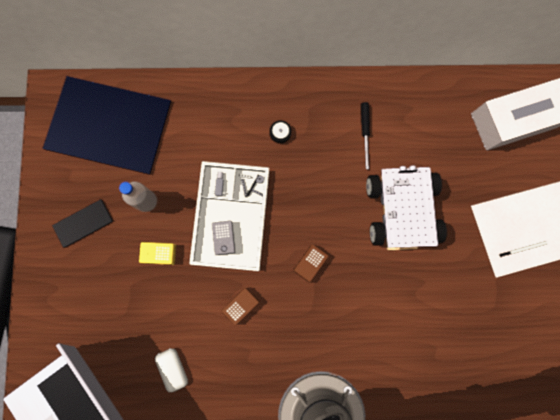

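View pics/side.png

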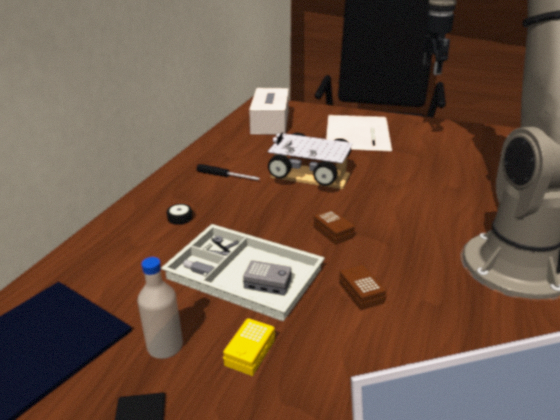

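The top picture shows four boxes that could be taken for the controller: grey in the tray (223,237), brown (311,262), brown (242,305) and yellow (156,253). I choose the grey one in the tray. The car is at (410,208), with its sensor end up at (407,168). I'll check the choice in a close crop.

```bash
python3 - <<'E'
from h import *
a=camera("top")
c=cv2.resize(a[205:275,185:275],None,fx=5,fy=5,interpolation=3)[:,:380]; d=cv2.resize(a[155:260,360:450],None,fx=4,fy=4,interpolation=3)
h=max(c.shape[0],d.shape[0]); im=np.zeros((h,c.shape[1]+d.shape[1],3),np.uint8); im[:c.shape[0],:c.shape[1]]=c; im[:d.shape[0],c.shape[1]:]=d
save("crop.png",im)
r=[x for x in cut_out("controller","top") ]
for x in r:
    ys,xs=np.nonzero(x["region"])
    if abs(xs.mean()-223)<12 and abs(ys.mean()-237)<12:
        P=np.array([ray("top",u,v,36)[:2] for u,v in zip(xs,ys)],np.float32); print("ctrl",x["p"],cv2.minAreaRect(P))
for x in cut_out("car","top")[:2]:
    ys,xs=np.nonzero(x["region"]); print("car",x["p"],xs.min(),xs.max(),ys.min(),ys.max(),len(xs))
# deck: bright pixels near the car
g=a.min(2); m=np.zeros_like(g); m[155:260,360:450]=(g[155:260,360:450]>140)
m=cv2.morphologyEx(m,cv2.MORPH_CLOSE,np.ones((5,5)));m=cv2.morphologyEx(m,cv2.MORPH_OPEN,np.ones((9,9)))
ys,xs=np.nonzero(m);P=np.array([ray("top",u,v,95)[:2] for u,v in zip(xs,ys)],np.float32);print("deck",cv2.minAreaRect(P))
E
```

```text
ctrl 0.87 ((478.4953918457031, 261.59051513671875), (91.92594146728516, 57.50447463989258), 5.606719970703125)
car 0.58 366 446 166 249 5079Traceback (most recent call last):
  File "<stdin>", line 16, in <module>
  File "h.py", line 4, in ray
    m=m or camera_model(cam); R=np.array(m["R"]);t=np.array(m["t"])
           ~~~~~~~~~~~~^^^^^
ValueError: time passes only in moves, steps and waits
```

View pics/crop.png

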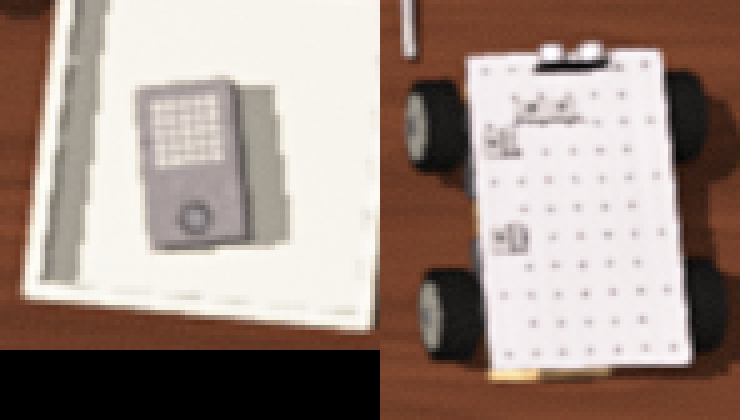

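The crop shows the grey box with its button end towards the robot, button at about (194,218) in the crop. It has the 5x5 white field, so it is the right one, at a yaw of about 5°. On the car, the side brackets are at the left of the deck and the front bracket is at the top. Moving there now.

Call:
step_arm(
  moves=[
    [0,0,0.17,0.04,-0.041,0,0.085],
    [0,0,0.35,0.08,-0.082,0,0.085],
    [0,0,0.35,0.12,-0.123,0,0.085],
    [0,0,0.35,0.16,-0.164,0,0.085],
    [0,0,0.35,0.2,-0.205,0,0.085],
    [0,0,0.35,0.24,-0.246,0,0.085],
    [0,0,0.35,0.28,-0.287,0,0.085],
    [0,0,0.35,0.32,-0.328,0,0.085],
  ],
)

```text
clock: 1.6
tcp_pos: [428.6, -149.1, 253.8]
eef_rot: [[0.995, 0.1, 0.001], [0.1, -0.995, -0.001], [0.001, 0.001, -1.0]]
wrist_force: [1.1, 0.2, 0.2]
opening: 85.1
grip_force: 0.0
```

```bash
cat >> h.py <<'E'
import json,sys
def rel(pos,yaw):
    "turn about tool z and shift in tool axes (m), tool down"
    s=sensors.sense(); R=np.array(s["eef_rot"]); d=R.T@(np.array(pos)-s["tcp_pos"])/1000
    y0=np.arctan2(R[1,0],R[0,0]); return "rz %.3f"%(y0-yaw), np.round(d,4), "R33 %.4f"%R[2,2]
E
python3 - <<'E'
from h import *
s=sensors.sense();print(s["clock"],s["tcp_pos"],s["qpos"],s["wrist_force"],s["opening"],env.tcp_to_tips)
print(rel([475,262,230],0.09))
E
```

```text
1.6 [ 428.64951918 -149.12099045  253.76677586] [ 0.4384618   0.04822238 -0.20473899  1.976719    0.01131691  1.11624575
 -1.24209503] [1.07304299 0.19738605 0.16793937] 85.1169646263675 22.0
('rz 0.010', array([ 0.087 , -0.4045,  0.0235]), 'R33 -1.0000')
```

Call:
step_arm(
  moves=[
    [0,0,0,0.012,-0.058,0,0.085],
    [0,0,0,0.024,-0.116,0,0.085],
    [0,0,0,0.036,-0.174,0,0.085],
    [0,0,0,0.048,-0.232,0,0.085],
    [0,0,0,0.06,-0.29,0.006,0.085],
    [0,0,0,0.072,-0.348,0.012,0.085],
    [0,0,0,0.087,-0.4045,0.02,0.085],
    [0,0,0,0.087,-0.4045,0.023,0.085],
  ],
)

```text
clock: 2.6
tcp_pos: [473.2, 266.0, 230.1]
eef_rot: [[0.994, 0.108, -0.001], [0.108, -0.994, 0.004], [-0.0, -0.004, -1.0]]
wrist_force: [-0.1, 0.1, -0.0]
opening: 84.7
grip_force: 0.0
```

```bash
python3 - <<'E'
from h import *
s=sensors.sense();print(s["clock"],s["tcp_pos"],s["qpos"])
m=camera_model("wrist"); a=camera("wrist");save("w1.png",a)
print("cam",-np.array(m["R"]).T@m["t"])
for n in ["controller","button"]:
    for d in place_of(n,"wrist")[:2]: print(n,d["p"],d["centre"],proj("wrist",d["centre"],m))
for x in cut_out("controller","wrist")[:2]:
    ys,xs=np.nonzero(x["region"]); 
    P=np.array([ray("wrist",u,v,40,m)[:2] for u,v in zip(xs,ys)],np.float32); print("ctrl",x["p"],cv2.minAreaRect(P),xs.min(),xs.max(),ys.min(),ys.max())
E
```

```text
2.6 [473.22267147 265.96237946 230.11519092] [-0.09797802  0.26512602 -0.58238523  1.81057867  0.15758429  1.11127191
 -2.19682826]
cam [557.90186764 273.7433164  351.31305583]
controller 0.84 [443.3, 444.9, -0.6] [np.float64(118.7894518216504), np.float64(185.9770496261094)]
controller 0.78 [483.2, 255.5, 4.3] [np.float64(290.6301344716684), np.float64(170.31251274042398)]
button 0.85 [449.7, 258.3, 41.8] [np.float64(284.92059208783564), np.float64(210.42980365917592)]
button 0.85 [385.2, 40.7, 37.5] [np.float64(473.5203081324072), np.float64(284.0987838470926)]
ctrl 0.92 ((485.218994140625, 259.7842102050781), (93.17037200927734, 56.684906005859375), 5.820934295654297) 258 318 127 220
ctrl 0.88 ((448.9365234375, 433.9253234863281), (99.40116119384766, 64.31332397460938), 86.50944519042969) 59 161 158 226
```

View pics/w1.png

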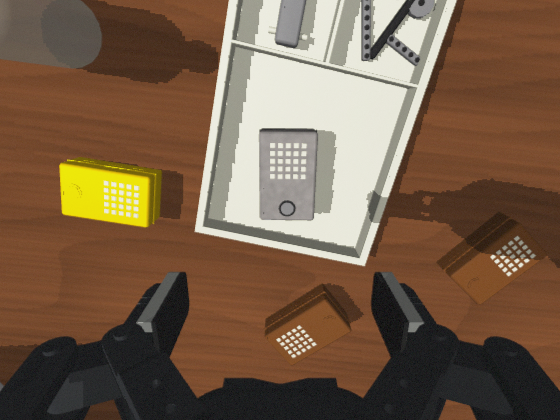

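The wrist picture shows the grey box's top face from (260,129) to (317,220), with the button at (287,208) towards the robot. The brown and yellow boxes lie outside the tray.

```bash
python3 - <<'E'
from h import *
m=camera_model("wrist"); a=camera("wrist")
g=cv2.cvtColor(a,cv2.COLOR_RGB2GRAY)
b=ray("wrist",287.5,208,40,m); print("btn",b)
for u,v in [(260,129),(316,129),(317,218),(260,218)]: print(ray("wrist",u,v,40,m).round(1))
y=0.101; print("centre from btn",b[:2]+31*np.array([np.cos(y),np.sin(y)]))
save("w1c.png",cv2.resize(a[115:235,245:335],None,fx=5,fy=5))
print(rel([484,260,130],0.101))
E
```

```text
btn [453.4794612  247.89909729  40.        ]
[528.7 281.8  40. ]
[533.9 229.6  40. ]
[445.7 216.7  40. ]
[439.9 274.8  40. ]
centre from btn [484.32148006 251.02477678]
('rz -0.004', array([ 0.0092, -0.0007,  0.1004]), 'R33 -1.0000')
```

View pics/w1c.png

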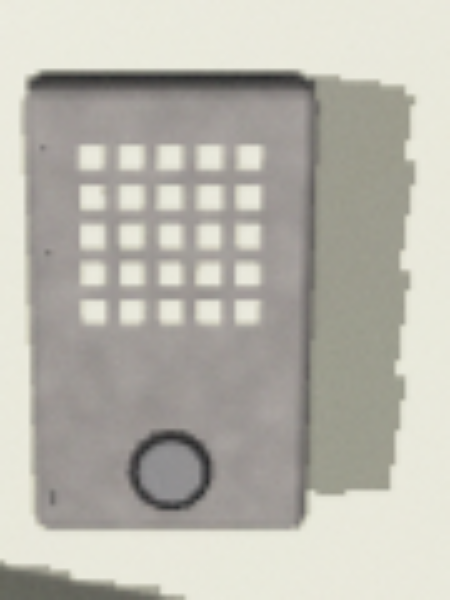

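The new crop, with the arm at rest, shows the top face between rows 132.6 and 220.4 and columns 251 to 307. The button is at (279,209).

```bash
python3 - <<'E'
from h import *
m=camera_model("wrist")
b=ray("wrist",279,209,40,m)
c=[ray("wrist",u,v,40,m)[:2] for u,v in [(250.8,132.6),(307.4,132.6),(305.6,220.4),(252.6,220.4)]]
print(b,np.round(c,1),np.mean(c,0))
f=[ray("wrist",245+u/5,115+v/5,40,m)[:2] for u,v in [(171,157),(171,312)]]
d=(c[0]+c[1]-c[2]-c[3]); y=np.arctan2(d[1],d[0]);print("yaw",y, "len",np.hypot(*d)/2,"from btn",b[:2]+31*np.array([np.cos(y),np.sin(y)]), "field yaw",np.arctan2(*(f[0]-f[1])[::-1]))
s=sensors.sense();print(s["tcp_pos"],np.array(s["eef_rot"]).round(4))
print(rel([*np.mean(c,0),100],y))
E
```

```text
[451.71918342 256.28458818  40.        ] [[524.8 290. ]
 [530.  237.1]
 [442.  227.9]
 [436.7 282.1]] [483.38445998 259.25757664]
yaw 0.09679331115136075 len 88.42282075363023 from btn [482.57407811 259.28049762] field yaw 0.09689330846925721
[474.88564749 258.54440167 230.41139152] [[ 9.953e-01  9.700e-02  5.000e-04]
 [ 9.700e-02 -9.953e-01 -1.100e-03]
 [ 4.000e-04  1.200e-03 -1.000e+00]]
('rz 0.000', array([ 0.0085, -0.    ,  0.1304]), 'R33 -1.0000')
```

Call:
step_arm(
  moves=[
    [0,0,0,0.008,-0.0005,0.05,0.085],
    [0,0,0,0.008,-0.0005,0.1,0.085],
    [0,0,0,0.008,-0.0005,0.14,0.085],
    [0,0,0,0.008,-0.0005,0.17,0.085],
    [0,0,0,0.008,-0.0005,0.188,0.085],
    [0,0,0,0.008,-0.0005,0.19,0.085],
    [0,0,0,0.008,-0.0005,0.19,0.085],
  ],
)

```text
clock: 3.72
tcp_pos: [483.3, 261.8, 41.4]
eef_rot: [[0.995, 0.099, 0.002], [0.099, -0.995, 0.001], [0.002, -0.001, -1.0]]
wrist_force: [0.0, 1.2, 0.2]
opening: 85.1
grip_force: 0.0
```

Call:
step_arm(
  moves=[
    [0,0,0,0,0,0,0.04],
    [0,0,0,0,0,0,0.04],
    [0,0,0,0,0,0,0.04],
    [0,0,0,0,0,0,0.04],
    [0,0,0,0,0,0,0.04],
    [0,0,0,0,0,0,0.04],
  ],
)

```text
clock: 4.47
tcp_pos: [483.2, 261.8, 41.7]
eef_rot: [[0.995, 0.1, 0.002], [0.1, -0.995, 0.0], [0.002, 0.0, -1.0]]
wrist_force: [-0.5, -1.7, 5.6]
opening: 54.7
grip_force: 65.4
```

Call:
step_arm(
  moves=[
    [0,0,0,0,0,-0.01,0.04],
    [0,0,0,0,0,-0.04,0.04],
    [0,0,0,0,0,-0.09,0.04],
    [0,0,0,0,0,-0.14,0.04],
    [0,0,0,0,0,-0.18,0.04],
    [0,0,0,0,0,-0.2,0.04],
  ],
)

```text
clock: 5.22
tcp_pos: [482.7, 262.2, 243.3]
eef_rot: [[0.995, 0.1, 0.004], [0.1, -0.995, 0.001], [0.004, -0.001, -1.0]]
wrist_force: [0.6, 0.7, -2.8]
opening: 54.6
grip_force: 64.6
```

Call:
step_arm(
  moves=[
    [0,0,0,-0.009,0.05,0,0.04],
    [0,0,0,-0.018,0.11,0,0.04],
    [0,0,0,-0.028,0.17,0,0.04],
    [0,0,0,-0.038,0.23,0,0.04],
    [0,0,0,-0.048,0.29,0,0.04],
    [0,0,0,-0.058,0.35,0,0.04],
    [0,0,0,-0.068,0.41,0,0.04],
    [0,0,0,-0.076,0.46,0,0.04],
  ],
)

```text
clock: 6.22
tcp_pos: [451.6, -205.8, 240.6]
eef_rot: [[0.995, 0.098, 0.0], [0.098, -0.995, -0.0], [0.0, 0.0, -1.0]]
wrist_force: [0.8, 0.4, -2.4]
opening: 54.6
grip_force: 64.6
```

Call:
step_arm(
  moves=[
    [0,0,0,-0.005,0.03,0,0.04],
    [0,0,0,-0.005,0.03,0,0.04],
    [0,0,0,-0.005,0.03,0,0.04],
    [0,0,0,-0.005,0.03,0,0.04],
  ],
)

```text
clock: 6.72
tcp_pos: [450.9, -232.4, 240.4]
eef_rot: [[0.995, 0.102, 0.0], [0.102, -0.995, 0.0], [0.0, -0.0, -1.0]]
wrist_force: [0.3, 0.4, -2.7]
opening: 54.8
grip_force: 64.6
```

```bash
python3 - <<'E'
from h import *
s=sensors.sense();print(s["clock"],s["tcp_pos"],s["qpos"],s["wrist_force"],s["grip_force"])
m=camera_model("wrist"); a=camera("wrist");save("w2.png",a)
for n in ["corner","front_bracket","side_brackets","car"]:
    for d in place_of(n,"wrist")[:1]: print(n,d["p"],d["centre"],proj("wrist",d["centre"],m))
E
```

```text
6.725 [ 450.87826578 -232.4203581   240.38125863] [ 0.5865444   0.16031365 -0.21734008  1.88291498  0.03811758  1.10244414
 -1.11363278] [ 0.30778551  0.39215193 -2.70247509] 64.60993766784668
car 0.78 [549.1, -240.5, 0.9] [np.float64(296.8060522970582), np.float64(84.18071822770759)]
```

View pics/w2.png

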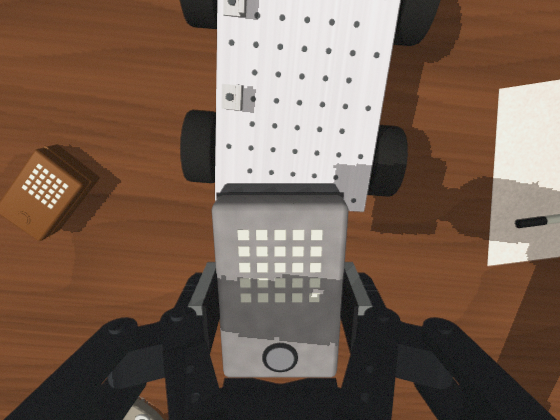

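The picture shows the held box square in the jaws, with the car's rear side bracket at (238,98) and the front one at the top edge. Moving 75 mm forward will bring the front bracket into view.

Call:
step_arm(
  moves=[
    [0,0,0,0.04,0,0,0.04],
    [0,0,0,0.075,0,0,0.04],
    [0,0,0,0.075,0,0,0.04],
    [0,0,0,0.075,0,0,0.04],
    [0,0,0,0.075,0,0,0.04],
  ],
)

```text
clock: 7.6
tcp_pos: [524.2, -227.0, 240.2]
eef_rot: [[0.995, 0.099, -0.001], [0.099, -0.995, -0.0], [-0.001, 0.0, -1.0]]
wrist_force: [-0.2, 0.3, -2.5]
opening: 54.6
grip_force: 64.6
```

```bash
python3 - <<'E'
from h import *
s=sensors.sense();print(s["clock"],s["tcp_pos"],s["joint_vel"].round(3) if hasattr(s["joint_vel"],"round") else s["joint_vel"])
m=camera_model("wrist"); a=camera("wrist");save("w3.png",cv2.resize(a[0:260,130:430],None,fx=2.3,fy=2.3,interpolation=3))
json.dump({k:np.array(v).tolist() for k,v in m.items()},open("m3.json","w"))
for n in ["corner","front_bracket","side_brackets","car","button"]:
    for d in place_of(n,"wrist")[:1]: print(n,d["p"],d["centre"],proj("wrist",d["centre"],m))
E
```

```text
7.6 [ 524.21651725 -227.02010353  240.24628337] [ 0.001 -0.003 -0.003 -0.     0.001 -0.003 -0.   ]
corner 0.94 [607.8, -195.0, 92.5] [np.float64(248.72240463104583), np.float64(94.24350638402571)]
car 0.67 [552.0, -239.7, -0.8] [np.float64(293.03912414287765), np.float64(151.6961993010186)]
button 0.78 [384.4, 37.0, 37.9] [np.float64(36.86361795296713), np.float64(279.56449669810087)]
```

View pics/w3.png

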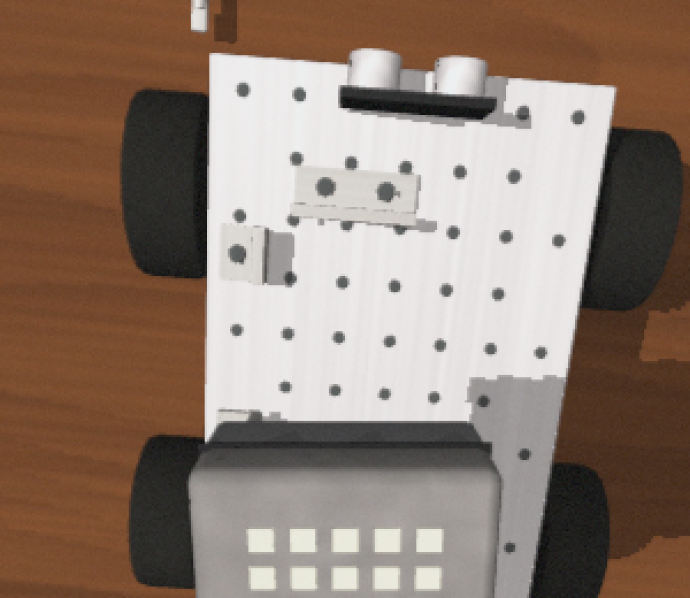

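The crop shows the deck's front-left corner at crop (210,54) and front-right at (615,87). The front bracket's tail-side face is along crop (291,220) to (417,226). The front side bracket's face edge is at crop (267,226) to (267,284).

```bash
python3 - <<'E'
from h import *
m=json.load(open("m3.json"))
f=lambda x,y,z=95: ray("w",130+x/2.3,y/2.3,z,m)[:2]
FL,FR=f(210,54),f(615,87); L2=f(206,415);R2=f(545,560)
print(FL,FR,L2,R2,np.hypot(*(FL-FR)))
a1=np.arctan2(*(FL-FR)[::-1])-np.pi/2; a2=np.arctan2(*(FL-L2)[::-1]); a3=np.arctan2(*(FR-R2)[::-1])
print("yaws",a1,a2,a3)
y=(a1*130+a2*210*.75+a3*200)/(130+157+200)
R=np.array([[np.cos(y),-np.sin(y)],[np.sin(y),np.cos(y)]])
O=((FL-R@[105,65])+(FR-R@[105,-65]))/2
print("yaw",y,"car",O,"corner",O+R@[58,44],"box",O+R@[13,16])
ib=lambda p: R.T@(p-O)
print("front face top/bot", [ib(f(x,yy,z)).round(1) for z in(95,109) for x,yy in((291,220),(417,226),(291,205),(417,214))])
print("side face", [ib(f(x,yy,z)).round(1) for z in(95,109) for x,yy in((267,226),(267,284))])
E
```

```text
[ 654.25702174 -172.12444667] [ 657.68015572 -301.30634064] [ 536.88932639 -175.42054712] [ 491.58551624 -309.90406996] 129.22724006627527
yaws 0.026492358969689267 0.028076161107274542 0.05171787855868591
yaw 0.03739133008663763 car [ 551.04198104 -240.64056853] corner [ 607.35660534 -194.50313157] box [ 563.43477249 -224.16577809]
front face top/bot [array([57.8, 37.2]), array([58.5, -5.4]), array([62.5, 37.4]), array([62.3, -5. ]), array([57.8, 36.2]), array([58.5, -4.1]), array([62.3, 36.4]), array([62.1, -3.8])]
side face [array([55.4, 45.2]), array([36.3, 44.7]), array([55.5, 43.8]), array([37.5, 43.3])]
```

```bash
python3 - <<'E'
from h import *
m=json.load(open("m3.json"))
f=lambda p,z=95: ray("w",130+p[0]/2.3,p[1]/2.3,z,m)[:2]
for a,b in [((243,90),(578,117)),((239,215),(559,241)),((237,330),(541,353)),((285,387),(483,401)),((297,158),(514,176))]:
    d=f(a)-f(b); print("row",round(np.arctan2(d[1],d[0])-np.pi/2,4),np.hypot(*d).round(1))
for a,b in [((578,117),(510,548)),((243,90),(237,330)),((297,158),(285,387))]:
    d=f(a)-f(b); print("col",round(np.arctan2(d[1],d[0]),4),np.hypot(*d).round(1))
# held box: button
mm=camera_model("wrist"); a=camera("wrist"); z=240.2-37.7+36
hsv=cv2.cvtColor(a,cv2.COLOR_RGB2HSV); w=((hsv[...,2]>150)&(hsv[...,1]<40)).astype(np.uint8); w[:215]=0; w[:, :225]=0; w[:,340:]=0; w[315:]=0
n,l,st,ce=cv2.connectedComponentsWithStats(w); ce=[c for c,s in zip(ce[1:],st[1:]) if s[4]>25]; print(np.round(ce,1).tolist())
s=sensors.sense();R=np.array(s["eef_rot"])
T=lambda u,v: R.T@(ray("wrist",u,v,z,mm)-s["tcp_pos"])
Q=np.array([T(*c)[:2] for c in ce]);print(Q.round(1).tolist())
print(s["tcp_pos"],R.round(4).tolist())
E
```

```text
row 0.0264 108.3
row 0.0222 108.7
row 0.0241 108.3
row 0.0274 72.2
row 0.0224 71.9
col 0.0269 152.7
col 0.0271 76.3
col 0.0217 76.7
[[281.0, 246.9], [297.0, 282.5], [314.4, 282.5], [313.1, 296.1], [245.9, 297.6], [262.9, 297.5], [280.0, 297.5], [297.0, 297.5]]
[[25.3, 1.4], [8.2, 8.3], [8.2, 15.9], [1.3, 15.6], [0.5, -14.2], [0.6, -6.7], [0.6, 0.9], [0.6, 8.5]]
[ 525.03077528 -226.66064212  240.4478759 ] [[0.995, 0.0994, 0.0001], [0.0994, -0.995, -0.0002], [0.0001, 0.0002, -1.0]]
```

Call:
step_arm(
  moves=[
    [0,0,0.04,0.013,0.005,0.02,0.04],
    [0,0,0.075,0.026,0.009,0.05,0.04],
    [0,0,0.075,0.026,0.009,0.08,0.04],
    [0,0,0.075,0.026,0.009,0.095,0.04],
    [0,0,0.075,0.026,0.009,0.095,0.04],
    [0,0,0.075,0.026,0.009,0.095,0.04],
    [0,0,0.075,0.026,0.009,0.095,0.04],
  ],
)

```text
clock: 8.82
tcp_pos: [552.8, -233.3, 146.8]
eef_rot: [[1.0, 0.025, 0.002], [0.025, -1.0, -0.001], [0.002, 0.001, -1.0]]
wrist_force: [-0.3, 0.1, -2.3]
opening: 54.8
grip_force: 64.5
```

```bash
python3 - <<'E'
from h import *
s=sensors.sense();print(s["clock"],s["tcp_pos"],np.array(s["eef_rot"]).round(4).tolist(),s["wrist_force"],s["wrist_torque"])
print(rel([551.8,-233.3,133],0.025))
E
```

```text
8.825 [ 552.81737043 -233.26741715  146.77799857] [[0.9997, 0.0247, 0.0025], [0.0247, -0.9997, -0.0011], [0.0025, 0.0011, -1.0]] [-0.34187343  0.0566737  -2.27848268] [-0.00199859 -0.01760658  0.00041711]
('rz -0.000', array([-0.0011, -0.    ,  0.0138]), 'R33 -1.0000')
```

Call:
step_arm(
  moves=[
    [0,0,0,0,0,0.004,0.04],
    [0,0,0,0,0,0.007,0.04],
    [0,0,0,0,0,0.009,0.04],
    [0,0,0,0,0,0.01,0.04],
    [0,0,0,0,0,0.01,0.04],
  ],
)

```text
clock: 9.45
tcp_pos: [552.0, -232.9, 135.2]
eef_rot: [[1.0, 0.025, -0.0], [0.025, -1.0, -0.0], [-0.0, 0.0, -1.0]]
wrist_force: [0.2, -0.1, -2.6]
opening: 54.5
grip_force: 64.5
```

Call:
step_arm(
  moves=[
    [0,0,0,0,0,0.001,0.04],
    [0,0,0,0,0,0.001,0.04],
    [0,0,0,0,0,0.001,0.04],
  ],
)

```text
clock: 9.82
tcp_pos: [552.0, -233.0, 134.4]
eef_rot: [[1.0, 0.025, 0.0], [0.025, -1.0, -0.0], [0.0, 0.0, -1.0]]
wrist_force: [1.0, 0.2, -1.9]
opening: 54.7
grip_force: 64.6
```

Call:
step_arm(
  moves=[
    [0,0,0,0,0,0.0005,0.04],
    [0,0,0,0,0,0.001,0.04],
    [0,0,0,0,0,0.001,0.04],
    [0,0,0,0,0,0.001,0.04],
  ],
)

```text
clock: 10.32
tcp_pos: [552.0, -232.9, 133.3]
eef_rot: [[1.0, 0.025, 0.0], [0.025, -1.0, -0.0], [-0.0, 0.0, -1.0]]
wrist_force: [0.1, 0.6, -2.9]
opening: 54.4
grip_force: 64.5
```

Call:
step_arm(
  moves=[
    [0,0,0,0,0,0.0005,0.04],
    [0,0,0,0,0,0.001,0.04],
    [0,0,0,0,0,0.001,0.04],
    [0,0,0,0,0,0.001,0.04],
  ],
)

```text
clock: 10.82
tcp_pos: [552.0, -232.9, 132.7]
eef_rot: [[1.0, 0.025, 0.0], [0.025, -1.0, -0.0], [0.0, 0.0, -1.0]]
wrist_force: [-2.5, 0.5, 2.2]
opening: 54.7
grip_force: 65.0
```

Call:
step_arm(
  moves=[
    [0,0,0,0,-0.002,0,0.04],
    [0,0,0,0,-0.004,0,0.04],
    [0,0,0,0,-0.006,0,0.04],
    [0,0,0,0,-0.007,0,0.04],
    [0,0,0,0,-0.007,0,0.04],
    [0,0,0,0,-0.007,0,0.04],
  ],
)

```text
clock: 11.58
tcp_pos: [552.3, -226.1, 132.7]
eef_rot: [[1.0, 0.025, 0.001], [0.025, -1.0, -0.001], [0.001, 0.001, -1.0]]
wrist_force: [-0.2, -1.8, 2.2]
opening: 54.6
grip_force: 65.2
```

Call:
step_arm(
  moves=[
    [0,0,0,0.003,-0.001,0,0.04],
    [0,0,0,0.006,-0.001,0,0.04],
    [0,0,0,0.008,-0.001,0,0.04],
    [0,0,0,0.009,-0.001,0,0.04],
    [0,0,0,0.009,-0.001,0,0.04],
    [0,0,0,0.009,-0.001,0,0.04],
  ],
)

```text
clock: 12.32
tcp_pos: [558.3, -224.6, 132.7]
eef_rot: [[1.0, 0.024, -0.006], [0.024, -1.0, 0.001], [-0.006, -0.001, -1.0]]
wrist_force: [-7.2, -0.4, 9.9]
opening: 54.6
grip_force: 66.1
```

Call:
step_arm(
  moves=[
    [0,0,0,0,-0.001,0,0.04],
    [0,0,0,0,-0.001,0,0.04],
    [0,0,0,0,-0.001,0,0.04],
    [0,0,0,0,-0.001,0,0.04],
  ],
)

```text
clock: 12.82
tcp_pos: [558.4, -224.5, 132.7]
eef_rot: [[1.0, 0.024, -0.005], [0.024, -1.0, -0.001], [-0.005, 0.0, -1.0]]
wrist_force: [-6.1, -2.2, 8.4]
opening: 54.7
grip_force: 65.9
```

Call:
step_arm(
  moves=[
    [0,0,0,0,0,-0.0007,0.04],
    [0,0,0,0,0,-0.0007,0.04],
    [0,0,0,0,0,-0.0007,0.04],
    [0,0,0,0,0,-0.0007,0.04],
  ],
)

```text
clock: 13.32
tcp_pos: [560.5, -223.2, 132.7]
eef_rot: [[1.0, 0.025, -0.001], [0.025, -1.0, 0.001], [-0.001, -0.001, -1.0]]
wrist_force: [-3.5, -1.4, 2.0]
opening: 54.7
grip_force: 65.3
```

```bash
python3 - <<'E'
from h import *
s=sensors.sense();print(s["clock"],s["tcp_pos"],np.array(s["eef_rot"]).round(4).tolist(),s["wrist_force"],s["wrist_torque"])
m=camera_model("wrist"); a=camera("wrist");save("w4.png",cv2.resize(a[40:260,190:370],None,fx=3,fy=2.7,interpolation=3))
E
```

```text
13.325 [ 560.45632603 -223.23816654  132.70484661] [[0.9997, 0.025, -0.0007], [0.025, -0.9997, 0.0007], [-0.0007, -0.0007, -1.0]] [-3.51476566 -1.43412225  2.02920065] [-0.34076357  0.52334035 -0.0244014 ]
```

View pics/w4.png

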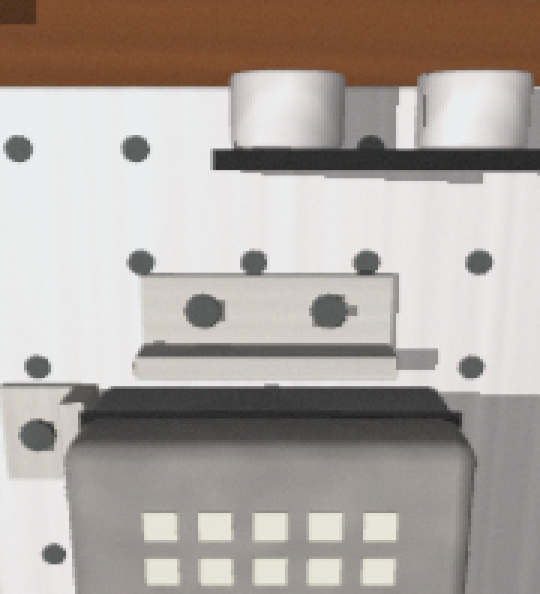

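The crop shows a gap of a few mm still left to the front bracket (bracket edge at row 378, box end at row 388). The drag was friction. I'll continue in small steps with a light z load.

Call:
step_arm(
  moves=[
    [0,0,0,0.001,0,0,0.04],
    [0,0,0,0.002,0,0,0.04],
    [0,0,0,0.002,0,0,0.04],
    [0,0,0,0.002,0,0,0.04],
  ],
)

```text
clock: 13.88
tcp_pos: [563.2, -223.0, 132.7]
eef_rot: [[1.0, 0.026, 0.001], [0.026, -1.0, 0.001], [0.001, -0.001, -1.0]]
wrist_force: [-0.6, 0.5, -1.6]
opening: 54.9
grip_force: 64.8
```

Call:
step_arm(
  moves=[
    [0,0,0,0.001,0,0,0.04],
    [0,0,0,0.001,0,0,0.04],
    [0,0,0,0.001,0,0,0.04],
    [0,0,0,0.001,0,0,0.04],
  ],
)

```text
clock: 14.38
tcp_pos: [563.7, -223.7, 132.9]
eef_rot: [[1.0, 0.025, 0.0], [0.025, -1.0, -0.0], [0.0, 0.0, -1.0]]
wrist_force: [0.4, 0.1, -2.0]
opening: 54.5
grip_force: 64.6
```

Call:
step_arm(
  moves=[
    [0,0,0,0.0005,0,0.0003,0.04],
    [0,0,0,0.001,0,0.0003,0.04],
    [0,0,0,0.001,0,0.0003,0.04],
    [0,0,0,0.001,0,0.0003,0.04],
  ],
)

```text
clock: 14.88
tcp_pos: [564.6, -223.7, 132.7]
eef_rot: [[1.0, 0.025, -0.0], [0.025, -1.0, -0.0], [-0.0, 0.0, -1.0]]
wrist_force: [-1.5, -0.2, -2.5]
opening: 54.4
grip_force: 64.7
```

Call:
step_arm(
  moves=[
    [0,0,0,0,-0.0005,0,0.04],
    [0,0,0,0,-0.001,0,0.04],
    [0,0,0,0,-0.001,0,0.04],
    [0,0,0,0,-0.001,0,0.04],
  ],
)

```text
clock: 15.38
tcp_pos: [564.6, -222.9, 132.7]
eef_rot: [[1.0, 0.025, -0.0], [0.025, -1.0, -0.0], [-0.0, 0.0, -1.0]]
wrist_force: [-1.7, -1.8, -2.2]
opening: 54.4
grip_force: 64.7
```

Call:
step_arm(
  moves=[
    [0,0,0,0,-0.0005,0,0.04],
    [0,0,0,0,-0.001,0,0.04],
    [0,0,0,0,-0.001,0,0.04],
    [0,0,0,0,-0.001,0,0.04],
  ],
)

```text
clock: 15.88
tcp_pos: [564.6, -222.4, 132.8]
eef_rot: [[1.0, 0.024, 0.0], [0.024, -1.0, -0.001], [0.0, 0.001, -1.0]]
wrist_force: [0.1, -4.5, -1.6]
opening: 54.6
grip_force: 64.7
```

Call:
step_arm(
  moves=[
    [0,0,0,0.0005,0,0,0.04],
    [0,0,0,0.001,0,0,0.04],
    [0,0,0,0.001,0,0,0.04],
    [0,0,0,0.001,0,0,0.04],
  ],
)

```text
clock: 16.38
tcp_pos: [564.6, -222.4, 132.7]
eef_rot: [[1.0, 0.024, -0.002], [0.024, -1.0, -0.001], [-0.002, 0.001, -1.0]]
wrist_force: [-3.4, -5.0, -0.3]
opening: 54.7
grip_force: 64.9
```

Call:
step_arm(
  moves=[
    [0,0,0,0.0005,-0.0005,0,0.04],
    [0,0,0,0.001,-0.001,0,0.04],
    [0,0,0,0.0015,-0.0015,0,0.04],
    [0,0,0,0.002,-0.0015,0,0.04],
    [0,0,0,0.002,-0.0015,0,0.04],
    [0,0,0,0.002,-0.0015,0,0.04],
  ],
)

```text
clock: 17.12
tcp_pos: [564.7, -222.3, 132.7]
eef_rot: [[1.0, 0.024, -0.006], [0.024, -1.0, -0.002], [-0.006, 0.002, -1.0]]
wrist_force: [-7.5, -6.6, 3.0]
opening: 54.7
grip_force: 65.3
```

```bash
python3 - <<'E'
from h import *
s=sensors.sense();print(s["clock"],s["tcp_pos"],np.array(s["eef_rot"]).round(4).tolist(),s["wrist_force"],s["wrist_torque"])
a=camera("wrist");save("w5.png",cv2.resize(a[40:260,190:370],None,fx=3,fy=2.7,interpolation=3))
E
```

```text
17.125 [ 564.71273801 -222.3054327   132.74329444] [[0.9997, 0.0238, -0.0058], [0.0238, -0.9997, -0.0025], [-0.0059, 0.0023, -1.0]] [-7.45620764 -6.59961123  3.0080122 ] [-1.22635916  1.46099875  0.15068574]
```

View pics/w5.png

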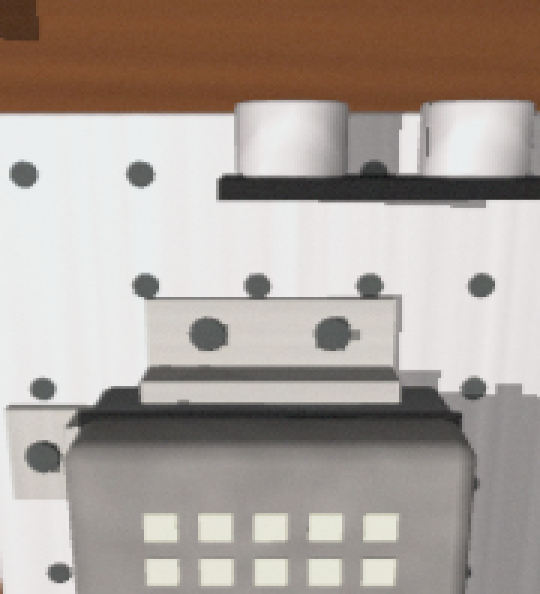

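Call:
step_arm(
  moves=[
    [0.001,0.003,0,0.0003,-0.0004,0,0.04],
    [0.002,0.005,0,0.0005,-0.0007,0,0.04],
    [0.002,0.005,0,0.0005,-0.0007,0,0.04],
    [0.002,0.005,0,0.0005,-0.0007,0,0.04],
    [0.002,0.005,0,0.0005,-0.0007,0,0.04],
    [0.002,0.005,0,0.0005,-0.0007,0,0.04],
  ],
)

```text
clock: 17.92
tcp_pos: [564.7, -222.3, 132.7]
eef_rot: [[1.0, 0.024, -0.002], [0.024, -1.0, -0.001], [-0.002, 0.001, -1.0]]
wrist_force: [-8.4, -6.4, 3.3]
opening: 54.7
grip_force: 65.3
```

Call:
step_arm(
  moves=[
    [0,0.001,0,0.0005,-0.0006,-0.0002,0.04],
    [0.001,0.003,0,0.001,-0.0012,-0.0002,0.04],
    [0.001,0.003,0,0.001,-0.0015,-0.0002,0.04],
    [0.001,0.003,0,0.001,-0.0015,-0.0002,0.04],
    [0.001,0.003,0,0.001,-0.0015,-0.0002,0.04],
    [0.001,0.003,0,0.001,-0.0015,-0.0002,0.04],
  ],
)

```text
clock: 18.68
tcp_pos: [564.7, -222.3, 132.8]
eef_rot: [[1.0, 0.023, -0.001], [0.023, -1.0, -0.002], [-0.001, 0.002, -1.0]]
wrist_force: [-9.9, -9.2, 3.7]
opening: 54.4
grip_force: 65.4
```

Call:
step_arm(
  moves=[
    [0.001,0,0,0.0004,-0.0004,-0.0001,0.04],
    [0.001,0,0,0.0005,-0.0008,-0.0001,0.04],
    [0.001,0,0,0.0005,-0.0008,-0.0001,0.04],
    [0.001,0,0,0.0005,-0.0008,-0.0001,0.04],
    [0.001,0,0,0.0005,-0.0008,-0.0001,0.04],
    [0.001,0,0,0.0005,-0.0008,-0.0001,0.04],
  ],
)

```text
clock: 19.42
tcp_pos: [564.7, -222.3, 132.8]
eef_rot: [[1.0, 0.023, -0.001], [0.023, -1.0, -0.002], [-0.001, 0.002, -1.0]]
wrist_force: [-10.2, -10.4, 3.2]
opening: 54.5
grip_force: 65.4
```

```bash
python3 - <<'E'
from h import *
s=sensors.sense();print(s["clock"],s["tcp_pos"],np.array(s["eef_rot"]).round(4).tolist(),s["wrist_force"],s["wrist_torque"])
f=np.array(s["wrist_force"])
if -14<f[0]<-8.5 and -14<f[1]<-8 and -2<f[2]<6: print(order.close_job())
E
```

```text
19.425 [ 564.67344585 -222.26525129  132.75103383] [[0.9997, 0.0229, -0.0014], [0.0229, -0.9997, -0.0019], [-0.0015, 0.0019, -1.0]] [-10.1639232  -10.38286577   3.19585951] [-2.19782005  2.18610067  0.39834564]
the job is handed in; nothing more can be done
None
```

The controller box sits flat on the deck with its button end towards the tail, still gripped and pressed into the corner at about 10 N against the front bracket and 10 N against the side brackets by the wrist force; the job was handed in at 19.4 s and returned no verdict.

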